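# Slide a cover plate off its sloping stand and file it in the plate rack

## Task

The flat cover plate lies against the sloping board and is too wide to grip there. Slide it sideways along its ledge until one end of it overhangs the end of the board, grip the overhanging part by its two faces, and put the plate away standing upright in the middle one of the wire rack's three bays, roughly centred along it and down on the rack's floor. Do not drop it onto the bench, and leave the other things where they stand.

Things in the scene. Friction and masses are not known exactly. Their poses are not given: they have to be found in the camera images.
- cover_plate: Bare aluminium plate 120 (x) x 130 (y) x 6 (z) mm, 0.17-0.35 kg, dark disc in its middle, screw points near the corners (flush, no holes). Origin at its centre. It starts flat on the board's face, a 120 mm edge on the ledge, within 15 mm of the board's middle: x level along the board (as the stand's x), y down the slope, z out of the face. Held by its weight alone; slides at a few N.
- sloping_stand: Fixed easel: plywood board, 170 mm long in x (ends at x = -85 and 85), 12 mm thick, face sloping at 55 deg from level. Origin on the bench under the board; x level along the board, z up, face looks to +y and up. Face meets the ledge top at y = 40, z = 30 mm. Ledge as long as the board, 14 mm deep. Foot 150 x 150 x 12 mm (y -87 to 63), two thin props behind at x = -50 and 50.
- stand_near_corner (a point): Upper corner of the board's face at the stand's -x end (nearer the robot): x = -85, y = -37, z = 141 mm in the stand's frame, 135 mm up the slope from the ledge: the plate ends 5 mm short of the board's top edge. Beyond both ends of the board the space in front of and behind an overhanging plate is free.
- plate_rack: Fixed wire rack: wooden base 150 (x) x 100 (y) x 12 (z) mm whose upper side is the floor of the bays; four upright hoops of 6 mm steel wire, 116 mm long in x, tops at z = 77 mm, at y = -36, -12, 12, 36 mm. Between them three bays along x, 18 mm clear, open at both ends; the middle one is at y = 0. Origin under the base's middle, on the bench; z up.
- grease_tin: Bystander: upright round tin, diameter 66, height 75 mm, origin under its centre. Leave it.
- screw_jar: Bystander: upright jar of screws, diameter 70, height 92 mm, origin under its centre. Leave it.
- wood_block: Bystander: wooden block 60 x 130 x 45 mm lying flat, origin under its centre. Leave it.
Mind the look-alikes: they are no part of the job. What is shaped like the plate_rack but black is not meant.

How it is judged:
On the way:
1. the plate, still resting on the stand, overhangs an end of the board by 20 mm or more ((x of cover_plate in the frame of sloping_stand above 0.045 m or x of cover_plate in the frame of sloping_stand below -0.045 m) and contact force between cover_plate and sloping_stand above 0.2 N and angle between the z axis of cover_plate and the z axis of sloping_stand, either way round between 0.8 and 1.1 rad), for 0.2 s.
At the end, for the whole second after the job is handed in: The plate stands upright (within 15 degrees; it may lean on a hoop) in the middle bay of the rack, its centre within 35 mm of the rack's middle along the bay and within 12 mm across it, down on the rack's floor (centre 64 to 84 mm above the bench), released and at rest (x of cover_plate in the frame of plate_rack between -0.035 and 0.035 m and y of cover_plate in the frame of plate_rack between -0.012 and 0.012 m and z of cover_plate in the frame of plate_rack between 0.064 and 0.084 m and angle between cover_plate's own z axis and vertical between 1.3 and 1.84 rad and linear speed of cover_plate below 0.02 m/s); the robot touches nothing.
It fails at once if the plate is dropped onto the bench (its centre lower than 40 mm) (height (world z) of cover_plate below 0.04 m).
It fails at once if the tin, the jar or the wooden block is moved by more than 30 mm (distance of any of grease_tin, screw_jar, wood_block from where it was at the start of the episode above 0.03 m).
It also fails if it takes over 53 s, if anything falls off the work surface, if the arm or the gripper's body presses on something with over 40 N, if the wrist force passes 120 N, or if a joint passes its speed limit or range.

## Robot

A 7-joint arm with a two-finger parallel gripper is mounted at the origin on a cart in front of the work surface, level with it; the furniture and walls round the work are solid. World frame = base frame: x ahead of the robot, y to its left, z up, the work surface at z = 0. Lengths are in m, angles in rad, forces in N, time in s.
With the tool pointing down it reaches from about 0.425 to 1.025 m from the base axis. Payload 9.4 kg.
Tool frame: the origin (TCP) lies at the very end of the fingers, on their centre line; the grasp point (between the pads) lies 19 mm behind it; z points along the fingers, y is the line along which they close (so a half turn about z gives the same grasp; the last joint's range is limited). The gripper opens to 93 mm and grips with 3 to 60 N. Pads are 15 mm wide; open, the fingers measure 128 mm over their backs; the gripper's body (75 mm by 188 mm) begins 65 mm behind the grasp point.
Start: joints at [1.093, 0.599, -0.003, 1.599, 0.002, 0.943, -0.08], TCP at [0.283, -0.668, 0.219] pointing down, gripper open.
Joint ranges: [-2.57, 2.57], [-0.35, 1.97], [-1.29, 1.29], [0.11, 2.56], [-1.05, 4.19], [0.11, 1.86], [-2.63, 2.63]. Speed limits (rad/s): [2.22, 2.22, 3.01, 3.01, 3.14, 3.14, 3.14].

## Interface

Orientations are given as [roll, pitch, yaw] about the fixed x, y, z axes, in that order (R = Rz(yaw) Ry(pitch) Rx(roll)).
In Python, from workcell import observe, vision, robot gives the robot as it stands. The module is installed in compiled form; this text tells all that it offers.
- The arm moves only by the shell command python3 -m jog 'ROWS' [FORCE]. ROWS is JSON, a list that holds one entry, the list of rows, each a list of 7 numbers: the turn, a rotation vector about the tool's x, y, z in degrees, then the shift along the tool's x, y, z in mm, then the opening, from 0 (shut) to 1 (fully open). A call has 1 to 12 rows; each row is the pose to reach, as a shift and turn from the pose commanded when the call began, along the tool's axes at that moment; what a row does not reach only later rows make up. A row lasts 1/12 s, in which the tool goes at most 41.7 mm and 7.16 degrees, less where a joint would pass 70% of its speed; a pose out of reach is approached as far as the arm can. A call with a gripper value outside its range is refused whole. The fingers move at their own pace and stop on an object; FORCE is the grip in N (left out, the last holds). Time passes only in rows, so rows that repeat a pose let the fingers close. It gives the time, the measured TCP pose, the force, the opening and the grip force at its end, in the units of the state.
- observe(): the state, without advancing time (a new reading comes with each control period).
- vision.capture(name): name is "scene" or "side" or "wrist"; returns the picture (420x560x3 uint8, red, green, blue); there is no depth.
- vision.calibration(name): a dict with "fx", "fy", "cx", "cy" (pixels), "k1" (the pictures are not rectified: a ray, as slopes to the right and down, at radius r is drawn at 1 + k1 r^2 times it, then the intrinsics apply), "R" (3x3) and "t" (3): a world point X has camera coordinates R X + t; the wrist camera has in their place "mount" (4x4, takes a point from camera to tool coordinates, whose origin is the TCP and whose axes are the flange's). Camera axes: x right, y down, z forward; pixel columns grow to the right and rows downward; lengths in m; the calibration is good to about 2 mm. A picture is of the moment at which its call begins: read the wrist's pose just before it. calibration takes no time and is no camera call.
- robot.close_job(): hands the job in; it is judged then, once.
The state is a dict: "clock": time; "joint_positions": joint angles; "dq": joint speeds; "effort": joint torques, N m; "tcp_pos": TCP position; "tool_rot": TCP orientation; "force": force on the tool from outside, world axes, zero at the start; "torque": the same for the moment, N m; "opening": finger opening in m; "gripper_force": force on a finger pad.
Only numpy, scipy, OpenCV 4.12 (cv2) and the standard library are available. Lean on these libraries where they do the work, as an engineer would, in place of code of your own. Each camera call takes 0.05 s, during which the arm holds its last target. There are 200 camera calls.

## Working session

There is one attempt and no reset: what is moved stays moved. The work goes in short steps, Python scripts to look and compute and a shell command to move; the robot and the scene stay as the last step left them, time stands still between calls to the robot, and variables do not carry over. Pictures are saved under pics/ and viewed, at most 10 in all, crops included, and the job is handed in when it is done.

```bash
mkdir -p pics
python3 - <<'E'
from workcell import observe, vision
import cv2
s=observe();print(s)
for n in("scene","side"):
    im=vision.capture(n);cv2.imwrite(f"pics/{n}0.png",im[:,:,::-1]);c=vision.calibration(n);print(n,c)
print(vision.calibration("wrist"))
E
```

```text
{'clock': 0.0, 'joint_positions': array([ 1.09328107,  0.60014824, -0.00257964,  1.60013857,  0.00180749,
        0.94287698, -0.07979303]), 'dq': array([-0.00208102, -0.00074095, -0.00162092,  0.00010578,  0.00014074,
        0.00029043, -0.00162833]), 'effort': array([-6.81871916e-04, -7.65075374e+01,  1.49833973e+00, -2.52350485e+01,
       -5.21718187e-02,  1.68492756e-02,  1.10425476e-04]), 'tcp_pos': array([ 0.28268319, -0.66708524,  0.21773964]), 'tool_rot': array([-3.14002917e+00,  1.29193432e-04,  4.00915304e-01]), 'force': array([ 0.61140071, -0.57514916,  0.70908921]), 'torque': array([0.01002081, 0.02750882, 0.0076665 ]), 'gripper_force': 0.0, 'opening': 0.09302676873008103}
scene {'fx': 471.7658512624179, 'fy': 471.7658512624179, 'cx': 268.15312415402025, 'cy': 207.19035584735133, 'k1': -0.12473501306378333, 'R': array([[-0.43625805, -0.89959363, -0.0202539 ],
       [-0.56849783,  0.29300089, -0.76873968],
       [ 0.69748773, -0.32385457, -0.63924102]]), 't': array([0.25064656, 0.42904996, 1.1100256 ])}
side {'fx': 508.31469090899304, 'fy': 508.31469090899304, 'cx': 281.37526432812865, 'cy': 197.45527119192434, 'k1': -0.16358523269293668, 'R': array([[-0.78279926, -0.62220741,  0.00912497],
       [-0.32595405,  0.39750346, -0.85775577],
       [ 0.53007479, -0.6744249 , -0.51397643]]), 't': array([0.43321458, 0.30896845, 1.10495151])}
{'fx': 369.51651684315635, 'fy': 369.51651684315635, 'cx': 284.5800682279455, 'cy': 208.95516450646045, 'k1': 0.003223616515547091, 'mount': array([[ 1.09950579e-03, -9.63470553e-01, -2.67812033e-01,
         7.36467226e-02],
       [ 9.99999355e-01,  9.83176956e-04,  5.68469722e-04,
        -8.07470771e-06],
       [-2.84397218e-04, -2.67812485e-01,  9.63471012e-01,
        -1.65448538e-01],
       [ 0.00000000e+00,  0.00000000e+00,  0.00000000e+00,
         1.00000000e+00]])}
```

View pics/scene0.png

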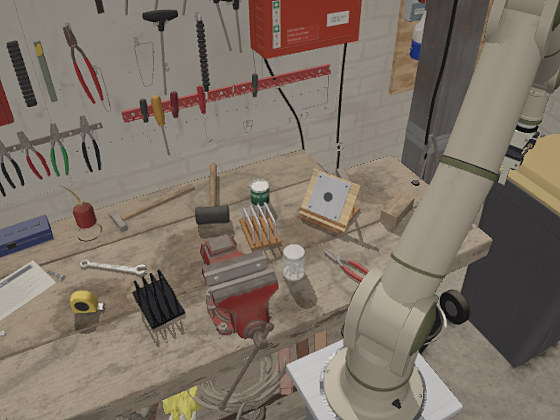

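View pics/side0.png

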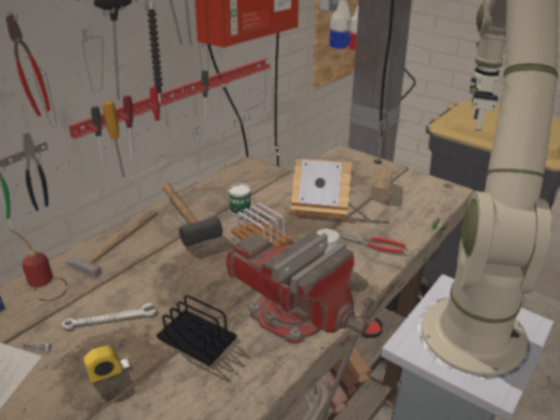

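The scene view shows the stand and plate at about (330,200), wooden rack (262,230), tin (260,190), jar (293,263), block (397,208); the black rack is the decoy at (158,298). The side view shows the stand at (321,187), rack (262,230), tin (240,198). I'll enlarge both around the work.

Run:
```python
import cv2
a=cv2.imread("pics/scene0.png")[160:260,230:430];a=cv2.resize(a,None,fx=4,fy=4,interpolation=cv2.INTER_CUBIC);cv2.imwrite("pics/sceneC.png",a[:400])
b=cv2.imread("pics/side0.png")[145:265,215:405];b=cv2.resize(b,None,fx=4,fy=4,interpolation=cv2.INTER_CUBIC);cv2.imwrite("pics/sideC.png",b)
```

```text
(no output)
```

View pics/sceneC.png

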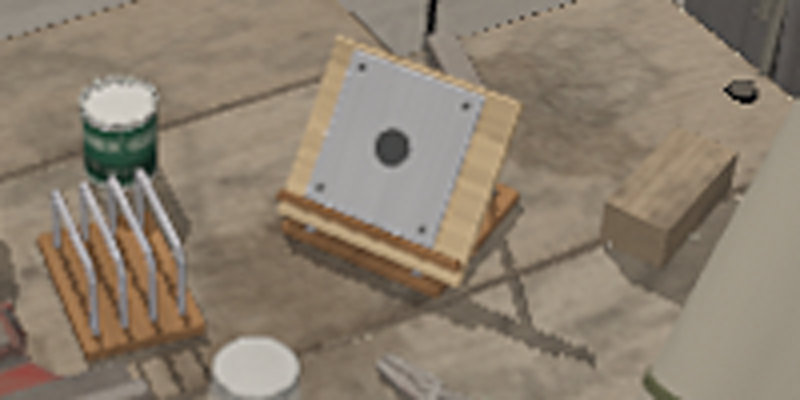

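View pics/sideC.png

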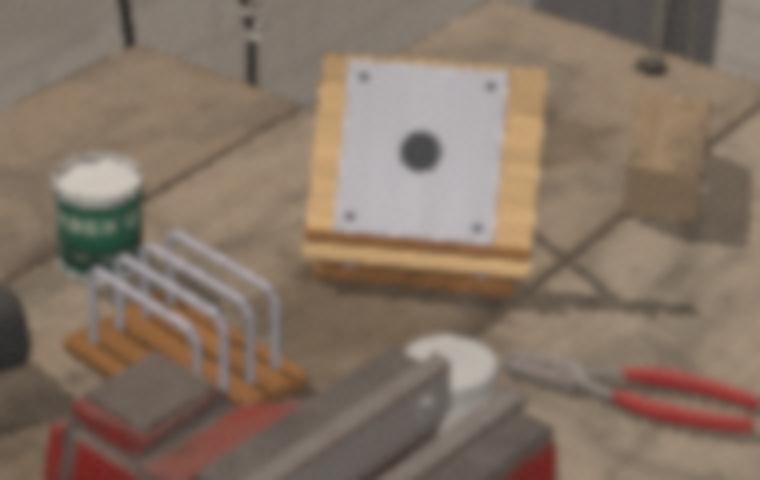

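Crops: scene disc (392,148), screws (361,67),(466,106),(320,187),(422,229), board top corners (340,37),(521,102); rack base top corners (38,240),(88,352),(203,324), front wire feet (96,332)…(183,310). Side: disc (420,151), screws (364,77),(491,87),(350,216),(477,228), board tops (326,55),(547,70). The plate's overhang will be at the right end (nearer the robot) or the left one.

```bash
cat > h.py <<'E'
import numpy as np, cv2
from workcell import observe, vision
from scipy.spatial.transform import Rotation as Ro
np.set_printoptions(precision=4,suppress=True)
def cam(n,pose=None):
    c=vision.calibration(n)
    if n=="wrist":
        s=pose or observe(); T=np.eye(4);T[:3,:3]=Ro.from_euler('xyz',s['tool_rot']).as_matrix();T[:3,3]=s['tcp_pos']
        M=np.linalg.inv(T@c['mount']); c['R'],c['t']=M[:3,:3],M[:3,3]
    c['K']=np.array([[c['fx'],0,c['cx']],[0,c['fy'],c['cy']],[0,0,1]]);c['D']=np.array([c['k1'],0,0,0.])
    return c
def ray(c,p):
    u=cv2.undistortPoints(np.array([[p]],float),c['K'],c['D'])[0,0]
    d=c['R'].T@np.array([u[0],u[1],1]); return -c['R'].T@c['t'], d/np.linalg.norm(d)
def plane(c,p,z):
    o,d=ray(c,p); return o+d*(z-o[2])/d[2]
def tri(c1,p1,c2,p2):
    o1,d1=ray(c1,p1);o2,d2=ray(c2,p2)
    k=np.linalg.lstsq(np.c_[d1,-d2],o2-o1,rcond=None)[0];a=o1+k[0]*d1;b=o2+k[1]*d2
    return (a+b)/2,np.linalg.norm(a-b)
def proj(c,X): return cv2.projectPoints(np.array([X],float),cv2.Rodrigues(c['R'])[0],c['t'],c['K'],c['D'])[0][0,0]
S=lambda u,v:((u+.5)/4-.5+230,(v+.5)/4-.5+160)
D=lambda u,v:((u+.5)/4-.5+215,(v+.5)/4-.5+145)
E
python3 - <<'E'
from h import *
a,b=cam("scene"),cam("side")
P={}
for k,p,q in[("disc",(392,148),(420,151)),("s1",(361,67),(364,77)),("s2",(466,106),(491,87)),("s3",(320,187),(350,216)),("s4",(422,229),(477,228)),("bL",(340,37),(326,55)),("bR",(521,102),(547,70))]:
    P[k],e=tri(a,S(*p),b,D(*q));print(k,P[k],e)
n=np.linalg.norm
xd=(P['s1']-P['s2'])+(P['s3']-P['s4']);print("x dir yaw",np.degrees(np.arctan2(xd[1],xd[0])),xd/n(xd),"slope",(P['s3']+P['s4']-P['s1']-P['s2'])/n(P['s3']+P['s4']-P['s1']-P['s2']))
print("board len",n(P['bL']-P['bR']),"yaw",np.degrees(np.arctan2(*(P['bL']-P['bR'])[[1,0]])))
for p in[(38,240),(88,352),(203,324),(96,332),(126,325),(154,317),(183,310)]: print("rack",p,plane(a,S(*p),.012))
for p in[(66,344),(308,378)]: print("rack side",plane(b,D(*p),.012))
for p in[(56,191),(84,184),(112,178),(142,171)]: print("hooptop",plane(a,S(*p),.077))
print("tin",tri(a,S(119,103),b,D(98,184)),"jar",plane(a,S(256,368),.092), plane(b,D(452,362),.092))
for p in[(604,208),(660,228),(737,155),(683,130)]: print("block",plane(a,S(*p),.045))
E
```

```text
disc [ 0.584  -0.2216  0.0874] 0.0014358390753419585
s1 [ 0.639  -0.2228  0.1319] 0.00024505398558131064
s2 [ 0.5565 -0.2711  0.1312] 0.0004942067566768635
s3 [ 0.6109 -0.1716  0.0445] 2.2959824491441035e-06
s4 [ 0.5286 -0.2195  0.043 ] 0.00028901220447529087
bL [ 0.6762 -0.2243  0.1381] 0.0004825803744178592
bR [ 0.5288 -0.3039  0.142 ] 0.0002602379371613495
x dir yaw 30.281152914586492 [0.8635 0.5042 0.0117] slope [-0.2651  0.4872 -0.8321]
board len 0.1675848302129605 yaw 28.378500212036307
rack (38, 240) [0.6916 0.0503 0.012 ]
rack (88, 352) [0.5522 0.0677 0.012 ]
rack (203, 324) [ 0.5395 -0.0261  0.012 ]
rack (96, 332) [0.5697 0.0529 0.012 ]
rack (126, 325) [0.5661 0.0285 0.012 ]
rack (154, 317) [0.5643 0.0048 0.012 ]
rack (183, 310) [ 0.5611 -0.0193  0.012 ]
rack side [0.6931 0.0524 0.012 ]
rack side [ 0.5359 -0.0232  0.012 ]
hooptop [0.67   0.0396 0.077 ]
hooptop [0.6677 0.0159 0.077 ]
hooptop [ 0.6642 -0.0074  0.077 ]
hooptop [ 0.6612 -0.0328  0.077 ]
tin (array([ 0.7635, -0.0599,  0.067 ]), np.float64(0.001775103946058767)) jar [ 0.4078 -0.0015  0.092 ] [ 0.4092 -0.0045  0.092 ]
block [ 0.4802 -0.3649  0.045 ]
block [ 0.4388 -0.3905  0.045 ]
block [ 0.4847 -0.508   0.045 ]
block [ 0.5336 -0.4884  0.045 ]
```

```bash
cat >> h.py <<'E'
def stand(yaw=30.,o=(.584,-.232)):
    T=np.eye(4);T[:3,:3]=Ro.from_euler('z',yaw,degrees=True).as_matrix();T[:2,3]=o;return T
def tool(yaw,tilt=0): # vertical tool with tool x at yaw (deg), then turned by tilt about tool x
    return Ro.from_euler('z',yaw,degrees=True)*Ro.from_euler('x',180,degrees=True)*Ro.from_euler('x',tilt,degrees=True)
def go(p,R):
    s=observe();R0=Ro.from_euler('xyz',s['tool_rot']);d=R0.inv().apply(np.array(p)-s['tcp_pos']);r=(R0.inv()*R).as_rotvec(degrees=True)
    print("row",np.round(r,1),np.round(d*1000,1),"n",max(np.linalg.norm(d)/.0417,np.linalg.norm(r)/7.16)); return d,r
E
python3 - <<'E'
from h import *
go([.60,-.20,.28],tool(30)); print((tool(30,-35)).as_matrix()[:,2])
E
```

```text
row [-0.1  0.  -7. ] [ 474.5 -306.4  -61.8] n 13.62502349999617
[ 0.2868 -0.4967 -0.8192]
```

```bash
python3 -m jog '[[[0,0,-7,475,-306,-62,0],[0,0,-7,475,-306,-62,0],[0,0,-7,475,-306,-62,0],[0,0,-7,475,-306,-62,0],[0,0,-7,475,-306,-62,0],[0,0,-7,475,-306,-62,0],[0,0,-7,475,-306,-62,0],[0,0,-7,475,-306,-62,0],[0,0,-7,475,-306,-62,0],[0,0,-7,475,-306,-62,0],[0,0,-7,475,-306,-62,0],[0,0,-7,475,-306,-62,0]]]' 20
python3 - <<'E'
from h import *
go([.60,-.20,.28],tool(30))
E
```

```text
clock: 1.1
tcp_pos: [0.5632, -0.2548, 0.2732]
tool_rot: [-3.141, 0.0, 0.523]
force: [0.9, 0.4, 0.2]
opening: 0.0178
gripper_force: 0.0
row [-0.  0. -0.] [ 59.3 -29.   -6.8] n 1.5910541727815182
```

```bash
python3 -m jog '[[[0,0,0,59,-29,-7,0],[0,0,0,59,-29,-7,0],[0,0,0,59,-29,-7,0],[0,0,0,59,-29,-7,0]]]'
python3 - <<'E'
from h import *
s=observe();im=vision.capture("wrist");cv2.imwrite("pics/w1.png",im[:,:,::-1]);c=cam("wrist",s)
print(s['tcp_pos'],s['clock'])
T=stand()
for p in [(-85,-37,141),(85,-37,141),(-85,40,30),(85,40,30),(63,7.6+37,86.7-53),(63,7.6-37,86.7+53)]:
    print(p,proj(c,(T@np.r_[np.array(p)/1e3,1])[:3]))
E
```

```text
clock: 1.43
tcp_pos: [0.5998, -0.2003, 0.2797]
tool_rot: [-3.141, 0.0, 0.526]
force: [-0.3, 0.3, -0.1]
opening: 0.0003
gripper_force: 0.0
[ 0.5998 -0.2003  0.2797] 1.4333
(-85, -37, 141) [345.0095 316.5701]
(85, -37, 141) [355.071  129.8658]
(-85, 40, 30) [267.5156 266.354 ]
(85, 40, 30) [266.2005 123.314 ]
(63, 44.6, 33.7) [262.0528 143.93  ]
(63, -29.4, 139.7) [344.1032 156.9407]
```

View pics/w1.png

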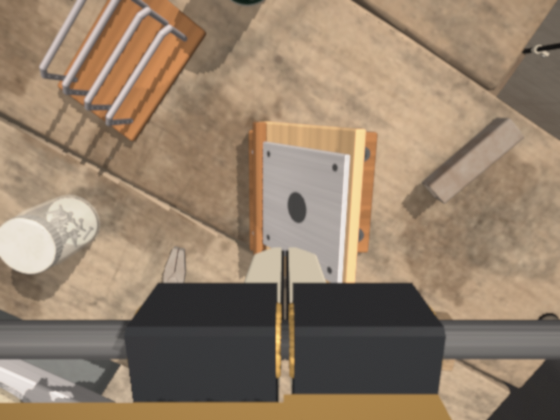

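Wrist view: board far upper corner (357,128) and plate's +x edge from (265,143) to (348,155) agree with my model within ~3 px. Going to the pushing position beyond the plate's +x edge.

Run:
```python
from h import *
go((stand()@[.082,.022,.095,1])[:3],tool(30))
```

```text
row [-0.   0.1  0. ] [ 54.4  -3.5 184.6] n 4.616170663839291
```

```bash
python3 -m jog '[[[0,0,0,36,-2,36,0],[0,0,0,54,-3,75,0],[0,0,0,54,-3,115,0],[0,0,0,54,-3,150,0],[0,0,0,54,-3,175,0],[0,0,0,54,-3,185,0],[0,0,0,54,-3,185,0],[0,0,0,54,-3,185,0]]]'
python3 -m jog '[[[0,0,0,0,0,3,0],[0,0,0,0,0,6,0],[0,0,0,0,0,8,0],[0,0,0,0,0,8,0]]]'
```

```text
clock: 2.15
tcp_pos: [0.6444, -0.174, 0.0958]
tool_rot: [3.141, 0.0, 0.521]
force: [0.4, -0.1, 0.1]
opening: 0.0003
gripper_force: 0.0
clock: 2.48
tcp_pos: [0.6447, -0.1727, 0.0879]
tool_rot: [3.141, -0.001, 0.523]
force: [-0.4, -0.9, -0.9]
opening: 0.0002
gripper_force: 0.0
```

```bash
python3 -m jog '[[[0,0,0,0,0,2,0],[0,0,0,0,0,4,0],[0,0,0,0,0,4,0]]]'|egrep 'tcp|force'
python3 -m jog '[[[0,0,0,0,0,2,0],[0,0,0,0,0,4,0],[0,0,0,0,0,4,0]]]'|egrep 'tcp|force'
python3 -m jog '[[[0,0,0,0,0,2,0],[0,0,0,0,0,3,0],[0,0,0,0,0,3,0]]]'|egrep 'tcp|force'
```

```text
tcp_pos: [0.6443, -0.1725, 0.0829]
force: [0.2, 0.5, -0.1]
gripper_force: 0.0
tcp_pos: [0.6442, -0.1725, 0.0786]
force: [-0.8, -0.1, -0.9]
gripper_force: 0.0
tcp_pos: [0.6443, -0.1725, 0.0758]
force: [0.6, 0.5, -1.4]
gripper_force: 0.0
```

```bash
python3 -m jog '[[[0,0,0,0,0,2,0],[0,0,0,0,0,3,0],[0,0,0,0,0,3,0]]]'|egrep 'tcp|force'
python3 -m jog '[[[0,0,0,0,0,2,0],[0,0,0,0,0,3,0],[0,0,0,0,0,3,0]]]'|egrep 'tcp|force'
```

```text
tcp_pos: [0.6443, -0.1725, 0.0729]
force: [1.2, 0.2, 0.3]
gripper_force: 0.0
tcp_pos: [0.6443, -0.1725, 0.0699]
force: [0.6, -0.9, 0.1]
gripper_force: 0.0
```

```bash
python3 -m jog '[[[0,0,0,0,0,2,0],[0,0,0,0,0,2,0]]]'|egrep 'tcp|force'
python3 -m jog '[[[0,0,0,0,0,2,0],[0,0,0,0,0,2,0]]]'|egrep 'tcp|force'
python3 - <<'E'
from h import *
s=observe();c=cam("wrist",s);im=vision.capture("wrist");cv2.imwrite("pics/w2.png",im[:,:,::-1])
E
```

```text
tcp_pos: [0.6443, -0.1725, 0.0678]
force: [-0.1, -0.9, -0.4]
gripper_force: 0.0
tcp_pos: [0.6444, -0.1719, 0.0666]
force: [-1.1, 1.5, 4.7]
gripper_force: 2.5
```

View pics/w2.png

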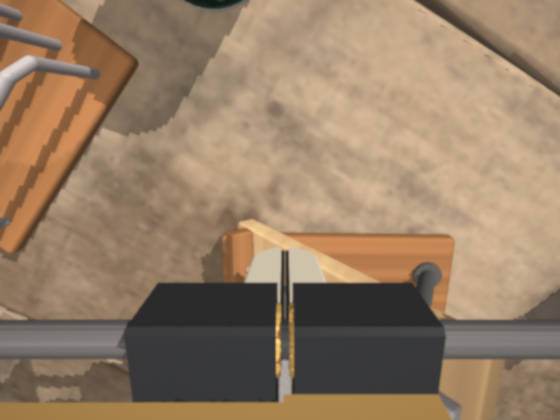

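The view shows the fingers on the board's end strip beside the plate, and the force (4.7 N up) confirms board contact. Backing off slightly and pushing toward −x.

```bash
python3 -m jog '[[[0,0,0,0,0,-1.5,0],[0,0,0,-4,0,-1.5,0],[0,0,0,-8,0,-1.5,0],[0,0,0,-12,0,-1.5,0],[0,0,0,-16,0,-1.5,0],[0,0,0,-20,0,-1.5,0],[0,0,0,-24,0,-1.5,0]]]'|egrep 'tcp|force'
python3 - <<'E'
from h import *
for n in("scene","side"): cv2.imwrite(f"pics/{n}1.png",vision.capture(n)[:,:,::-1])
a=cv2.imread("pics/scene1.png")[155:245,290:390];b=cv2.imread("pics/side1.png")[145:235,265:365]
cv2.imwrite("pics/p1.png",cv2.resize(np.hstack([a,b]),None,fx=4,fy=4,interpolation=cv2.INTER_CUBIC))
E
```

```text
tcp_pos: [0.6235, -0.1844, 0.0677]
force: [3.1, 2.6, 0.2]
gripper_force: 1.8
```

View pics/p1.png

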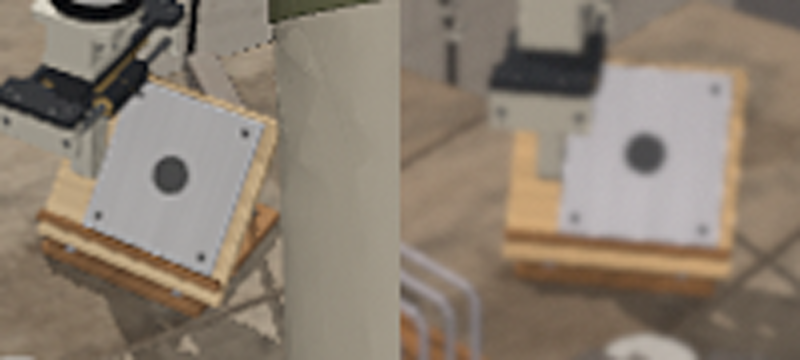

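The plate slides squarely with the finger at its left edge (disc scene crop (171,174), side crop (245,153)). Pushing on.

```bash
python3 - <<'E'
from h import *
f=lambda u,v,x,y:((u+.5)/4-.5+x,(v+.5)/4-.5+y)
p,e=tri(cam("scene"),f(171,174,290,155),cam("side"),f(245,153,265,145));print(p,e,(np.linalg.inv(stand())@np.r_[p,1])[:3])
E
python3 -m jog '[[[0,0,0,-4,0,0,0],[0,0,0,-8,0,0,0],[0,0,0,-12,0,0,0],[0,0,0,-16,0,0,0],[0,0,0,-20,0,0,0],[0,0,0,-24,0,0,0],[0,0,0,-28,0,0,0]]]'|egrep 'tcp|force'
```

```text
[ 0.5674 -0.2296  0.089 ] 0.0002299152754382696 [-0.0132  0.0104  0.089 ]
tcp_pos: [0.5992, -0.1981, 0.0677]
force: [1.7, 5.6, 1.2]
gripper_force: 2.5
```

```bash
python3 -m jog '[[[0,0,0,-4,0,0,0],[0,0,0,-8,0,0,0],[0,0,0,-12,0,0,0],[0,0,0,-16,0,0,0],[0,0,0,-19,0,0,0],[0,0,0,-19,0,0,0],[0,0,0,-19,0,0,0],[0,0,0,-19,0,0,0]]]'|egrep 'tcp|force|clock'
python3 -m jog '[[[0,0,0,5,0,0,0],[0,0,0,10,0,-35,0.5],[0,0,0,10,0,-75,1],[0,0,0,10,0,-115,1],[0,0,0,-30,0,-150,1],[0,0,0,-30,0,-170,1],[0,0,0,-30,0,-170,1]]]'
python3 - <<'E'
from h import *
for n in("scene","side","wrist"): cv2.imwrite(f"pics/{n}2.png",vision.capture(n)[:,:,::-1])
a=cv2.imread("pics/scene2.png")[150:250,290:390];b=cv2.imread("pics/side2.png")[145:245,280:380]
cv2.imwrite("pics/p2.png",cv2.resize(np.hstack([a,b]),None,fx=4,fy=4,interpolation=cv2.INTER_CUBIC))
E
```

```text
clock: 6.05
tcp_pos: [0.5822, -0.2078, 0.0677]
force: [-0.2, 4.7, 4.1]
gripper_force: 3.2
clock: 6.63
tcp_pos: [0.5559, -0.227, 0.2428]
tool_rot: [3.135, -0.002, 0.518]
force: [1.5, 0.2, 0.5]
opening: 0.0357
gripper_force: 0.0
```

View pics/p2.png

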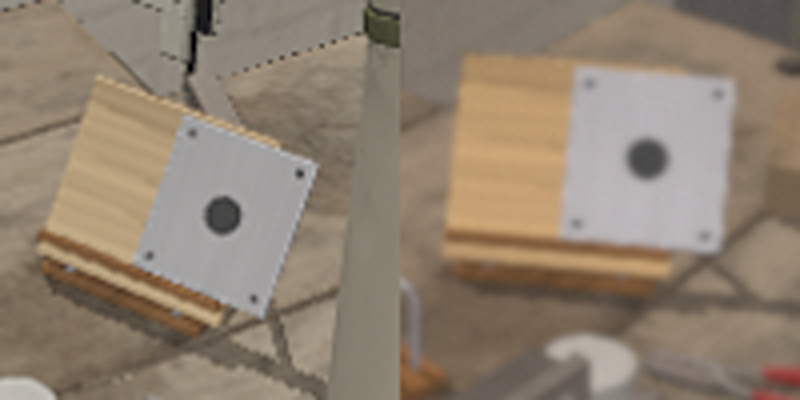

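The plate overhangs the right end, square on the ledge (scene crop screws (192,132),(300,174),(148,256),(253,299); side crop (190,83),(319,94),(176,224),(306,237)). Measuring it and computing the grip pose.

Run:
```python
from h import *
f=lambda u,v,x,y:((u+.5)/4-.5+x,(v+.5)/4-.5+y)
a,b=cam("scene"),cam("side");I=np.linalg.inv(stand());P=[]
for p,q in[((223,215),(247,159)),((192,132),(190,83)),((300,174),(319,94)),((148,256),(176,224)),((253,299),(306,237))]:
    X,e=tri(a,f(*p,290,150),b,f(*q,280,145));P.append(X);print(X,round(e,4),(I@np.r_[X,1])[:3])
P=np.array(P)
xd=P[1]-P[2]+P[3]-P[4];yd=P[3]+P[4]-P[1]-P[2];xd/=np.linalg.norm(xd);yd/=np.linalg.norm(yd);print(xd,yd,np.cross(xd,yd),np.degrees(np.arctan2(xd[1],xd[0])))
# grip: plate-mid-thickness point; along plate x -45, up slope so that TCP is 35 mm below top edge
R=stand()[:3,:3];x=R@[1,0,0];y=R@[0,.5736,-.8192];n=R@[0,.8192,.5736]
c=P.mean(0)-.003*n; print("centre",c,(I@np.r_[c,1])[:3])
g=c-.046*x-.030*y; print("TCP grip",g); print("pre",g-.11*y)
print("tool z",tool(30,35).as_matrix()[:,2],y); go(g-.11*y,tool(30,35))
```

```text
[ 0.5277 -0.2539  0.0872] 0.0004 [-0.0597  0.0092  0.0872]
[ 0.5837 -0.2563  0.1317] 0.0001 [-0.0124 -0.0209  0.1317]
[ 0.4986 -0.3023  0.132 ] 0.0007 [-0.1091 -0.0182  0.132 ]
[ 0.554  -0.2027  0.0444] 0.0007 [-0.0113  0.0404  0.0444]
[ 0.4693 -0.2487  0.0449] 0.0008 [-0.1076  0.0429  0.0449]
[ 0.8791  0.4766 -0.0039] [-0.2767  0.5038 -0.8183] [-0.3881  0.7205  0.5747] 28.465892011915976
centre [ 0.5279 -0.2549  0.0863] [-0.06    0.0082  0.0863]
TCP grip [ 0.4967 -0.2928  0.1109]
pre [ 0.5282 -0.3475  0.201 ]
tool z [-0.2868  0.4967 -0.8192] [-0.2868  0.4968 -0.8192]
row [35.   0.  -0.1] [-86.1  93.3  36.3] n 4.8894798918370155
```

```bash
python3 - <<'E'
from h import *
T=stand(29);R=T[:3,:3];x=R@[1,0,0];y=R@[0,.5736,-.8192]
c=np.array([.5279,-.2549,.0863]);g=c-.046*x-.030*y;print(g); go(g-.11*y,tool(29,35))
E
python3 -m jog '[[[7,0,0,-20,22,-10,1],[14,0,0,-45,45,-10,1],[21,0,0,-70,75,0,1],[28,0,0,-85,94,15,1],[35,0,-1,-85,94,36,1],[35,0,-1,-85,94,36,1],[35,0,-1,-85,94,36,1]]]'
python3 - <<'E'
from h import *
T=stand(29);R=T[:3,:3];x=R@[1,0,0];y=R@[0,.5736,-.8192]
c=np.array([.5279,-.2549,.0863]);g=c-.046*x-.030*y
go(g,tool(29,35))
s=observe();im=vision.capture("wrist");cv2.imwrite("pics/w3.png",im[:,:,::-1]);k=cam("wrist",s)
n=R@[0,.8192,.5736]
for u,v in[(-60,-65),(60,-65),(60,65),(-60,65)]: print(u,v,proj(k,c+u/1e3*x+v/1e3*y+.003*n))
E
```

```text
[ 0.496  -0.2923  0.1109]
row [35.   0.3  0.9] [-87.5  92.5  36.3] n 4.891095856123733
clock: 7.37
tcp_pos: [0.5286, -0.3466, 0.1942]
tool_rot: [-2.52, -0.001, 0.538]
force: [-0.9, 0.2, 1.0]
opening: 0.0915
gripper_force: 0.0
row [-0.6  1.   1.5] [ -0.2  -3.1 104.6] n 2.5102077282428015
-60 -65 [273.8939 241.3052]
60 -65 [277.7757  49.885 ]
60 65 [281.713   67.7803]
-60 65 [278.7596 193.9887]
```

View pics/w3.png

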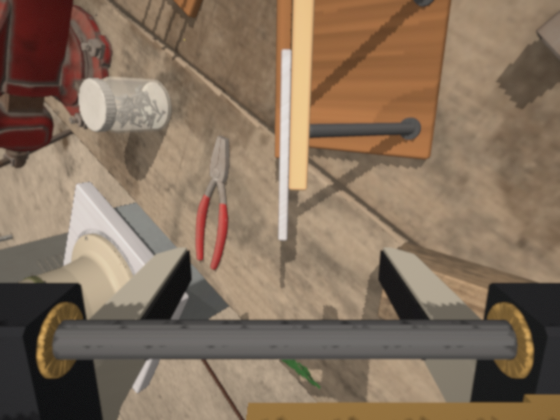

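The view shows the plate edge-on, a line from (286,50) to (283,238), right between the open fingers (midline ~col 285). Advancing down the slope and gripping.

```bash
python3 -m jog '[[[0,1,1,0,-1,30,1],[0,1,1,0,-1,60,1],[0,1,1,0,-1,85,1],[0,1,1,0,-1,100,1],[0,1,1,0,-1,104,1],[0,1,1,0,-1,104,1],[0,1,1,0,-1,104,1]]]'
python3 -m jog '[[[0,0,0,0,0,0,0],[0,0,0,0,0,0,0],[0,0,0,0,0,0,0],[0,0,0,0,0,0,0],[0,0,0,0,0,0,0],[0,0,0,0,0,0,0],[0,0,0,0,0,0,0],[0,0,0,0,0,0,0],[0,0,0,0,0,0,0],[0,0,0,0,0,0,0]]]' 50
```

```text
clock: 8.0
tcp_pos: [0.501, -0.2948, 0.1197]
tool_rot: [-2.535, -0.011, 0.516]
force: [0.5, -0.4, 0.1]
opening: 0.0927
gripper_force: 0.0
clock: 8.83
tcp_pos: [0.4995, -0.2947, 0.117]
tool_rot: [-2.53, -0.009, 0.515]
force: [-0.3, 0.7, -0.3]
opening: 0.031
gripper_force: 0.0
```

```bash
python3 -m jog '[[[0,0,0,0,0,4,0.35],[0,0,0,-1,0,8,0.35],[0,0,0,-1,0,8,0.35],[0,0,0,-1,0,8,0],[0,0,0,-1,0,8,0],[0,0,0,-1,0,8,0],[0,0,0,-1,0,8,0],[0,0,0,-1,0,8,0],[0,0,0,-1,0,8,0],[0,0,0,-1,0,8,0]]]' 55
python3 - <<'E'
from h import *
s=observe();im=vision.capture("wrist");cv2.imwrite("pics/w4.png",im[:,:,::-1])
E
```

```text
clock: 9.67
tcp_pos: [0.4967, -0.2916, 0.1104]
tool_rot: [-2.531, -0.01, 0.515]
force: [0.1, -2.2, -0.5]
opening: 0.0058
gripper_force: 55.0
```

View pics/w4.png

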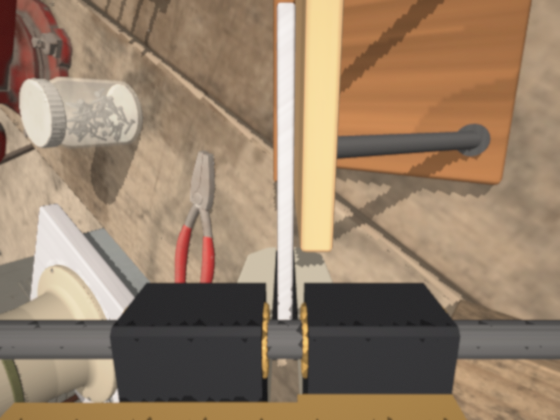

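Gripped: the plate is held between both pads, clear of the board (6 mm opening, 55 N). My ten pictures are used, so from here I check by numbers. I'll check the rack, vise and held-plate geometry, while first lifting out along the normal and up.

```bash
python3 - <<'E'
from h import *
k=cam("wrist",{'tcp_pos':np.array([.5998,-.2003,.2797]),'tool_rot':[-3.141,0,.526]})
for p,z in[((43,74),.075),((66,91),.075),((88,106),.075),((109,121),.075),((73,76),.012),((95,92),.012),((112,107),.012),((130,121),.012),((130,139),.012),((204,34),.012)]: print(p,plane(k,p,z))
print("vise",tri(cam("scene"),(222,247),cam("side"),(252,236)),plane(cam("scene"),(240,262),.15))
s=observe();c=np.array([.5279,-.2549,.0863]);R0=Ro.from_euler('xyz',s['tool_rot']);print("centre in tool",R0.inv().apply(c-s['tcp_pos'])*1e3)
E
python3 -m jog '[[[0,0,0,0,-3,-4,0],[0,0,0,0,-8,-10,0],[0,0,0,0,-15,-20,0],[0,0,0,0,-25,-32,0],[0,0,0,0,-35,-45,0],[0,0,0,0,-45,-60,0],[0,0,0,0,-55,-80,0],[0,0,0,0,-60,-90,0],[0,0,0,0,-60,-90,0],[0,0,0,0,-60,-90,0]]]'
```

```text
(43, 74) [0.574  0.0478 0.075 ]
(66, 91) [0.5705 0.0235 0.075 ]
(88, 106) [0.5681 0.0002 0.075 ]
(109, 121) [ 0.5652 -0.0228  0.075 ]
(73, 76) [0.5734 0.0544 0.012 ]
(95, 92) [0.5699 0.027  0.012 ]
(112, 107) [0.5645 0.0043 0.012 ]
(130, 121) [ 0.5605 -0.0195  0.012 ]
(130, 139) [ 0.5419 -0.0277  0.012 ]
(204, 34) [ 0.6843 -0.0513  0.012 ]
vise (array([0.4838, 0.1861, 0.1461]), np.float64(0.027545021278934174)) [0.3873 0.1692 0.15  ]
centre in tool [44.9493  0.513  29.5979]
clock: 10.55
tcp_pos: [0.4969, -0.294, 0.2193]
tool_rot: [-2.532, -0.01, 0.515]
force: [0.2, 0.1, -4.3]
opening: 0.0057
gripper_force: 55.0
```

Run:
```python
from h import *
d,r=go([.571,.0155,.25],tool(-7))
d,r=go([.571,.0155,.25],tool(-7)); print(np.round(np.outer([.25,.5,.75],np.r_[r,d*1e3])))
```

```text
row [-33.9  10.6  35.5] [ 217.2 -207.3  109.8] n 7.667660639934556
row [-33.9  10.6  35.5] [ 217.2 -207.3  109.8] n 7.667660639934556
[[  -8.    3.    9.   54.  -52.   27.]
 [ -17.    5.   18.  109. -104.   55.]
 [ -25.    8.   27.  163. -155.   82.]]
```

```bash
python3 -m jog '[[[0,0,0,10,-15,0,0],[-2,1,2,25,-35,5,0],[-5,2,5,45,-55,12,0],[-9,3,9,65,-75,25,0],[-13,4,14,90,-95,38,0],[-17,5,18,115,-115,55,0],[-21,7,22,140,-138,70,0],[-25,8,27,165,-160,83,0],[-29,9,31,188,-180,96,0],[-32,10,34,205,-197,105,0],[-34,10.6,35.5,217,-207,110,0],[-34,10.6,35.5,217,-207,110,0]]]'
python3 - <<'E'
from h import *
go([.571,.0155,.25],tool(-7))
import time
c=np.array([.571,.0155,.25])
for n in("scene","side"):
    im=vision.capture(n);cv2.imwrite(f"pics/{n}3.png",im[:,:,::-1]);k=cam(n)
    s=observe();R0=Ro.from_euler('xyz',s['tool_rot']);X=s['tcp_pos']+R0.apply([.045,0,.030]);p=proj(k,X);print(n,"disc expected",p)
    x,y=np.round(p).astype(int);w=im[y-30:y+30,x-30:x+30].mean(2).astype(np.uint8)
    m=(w<85).astype(np.uint8);q,l,st,ce=cv2.connectedComponentsWithStats(m)
    for i in range(1,q):
        if 15<st[i,4]<400: print("blob",st[i],ce[i]+[x-30,y-30])
E
```

```text
clock: 11.55
tcp_pos: [0.57, 0.0245, 0.2488]
tool_rot: [-3.141, 0.002, -0.112]
force: [0.1, 0.6, -3.3]
opening: 0.0058
gripper_force: 55.0
row [-0.   0.1  0.6] [ 2.   8.8 -1.2] n 0.21901691970207082
scene disc expected [255.9497 179.0262]
blob [37 39  7 17 65] [265.8769 196.5385]
blob [24 46  8 10 43] [253.3488 200.1163]
side disc expected [260.6375 169.0602]
blob [25 26  7 10 54] [258.8889 169.4259]
blob [ 0 54 20  6 44] [242.3409 196.8864]
```

Run:
```python
from h import *
print(observe()['tcp_pos'],observe()['tool_rot'])
go([.571,.0155,.25],tool(-7)); go([.571,.0155,.190],tool(-7))
```

```text
[0.5694 0.0182 0.2484] [ 3.1414  0.0035 -0.1168]
row [0.  0.2 0.3] [ 1.9  2.5 -1.6] n 0.08425449021823611
row [0.  0.2 0.3] [ 2.1  2.5 58.4] n 1.4022823303748522
```

```bash
python3 -m jog '[[[0,0,0,0,0,20,0],[0,0,0,0,0,40,0],[0,0,0,0,0,52,0],[0,0,0,0,0,52,0],[0,0,0,0,0,52,0],[0,0,0,0,0,52,0]]]'
python3 - <<'E'
from h import *
d,r=go([.571,.0155,.107],tool(-7))
# look: side & scene, edge-on/hoops: crops for numeric check of plate bottom vs hoops with the wrist camera
s=observe();im=vision.capture("wrist");cv2.imwrite("pics/w5.png",im[:,:,::-1]);k=cam("wrist",s);R0=Ro.from_euler('xyz',s['tool_rot'])
print("plate far top corner",proj(k,s['tcp_pos']+R0.apply([.105,0,-.035])),"far bottom",proj(k,s['tcp_pos']+R0.apply([.105,0,.095])))
T=stand(-7,(.616,.010))
for y in(-36,-12,12,36): print("hoop far top",y,proj(k,(T@[.058,y/1e3,.074,1])[:3]),proj(k,(T@[.058,y/1e3,.012,1])[:3]))
# bright-wire columns along the image row of the far hoop ends
for row in(20,40,60,80,100,130,160,200):
    g=im[row].astype(int);sat=g.max(1)-g.min(1);b=(g.min(1)>120)&(sat<30)
    e=np.flatnonzero(np.diff(np.r_[0,b.astype(int),0]));print(row,[(int(i),int(j)) for i,j in zip(e[::2],e[1::2]) if j-i>2])
E
```

```text
clock: 12.15
tcp_pos: [0.5708, 0.0144, 0.1977]
tool_rot: [3.141, 0.001, -0.123]
force: [-0.2, -0.6, -2.7]
opening: 0.0059
gripper_force: 55.0
row [ 0.   0.  -0.1] [ 0.1 -1.2 90.6] n 2.174038830511562
plate far top corner [283.4894   3.8977] far bottom [284.0476  56.7766]
hoop far top -36 [331.4925  64.0772] [322.9705  71.6556]
hoop far top -12 [298.6937  64.0779] [296.1049  71.6552]
hoop far top 12 [265.894   64.0713] [269.2385  71.6501]
hoop far top 36 [233.0884  64.0573] [242.3685  71.6404]
20 [(276, 294)]
40 [(276, 294)]
60 [(233, 238), (266, 270), (277, 294), (298, 301)]
80 [(231, 238), (263, 271), (277, 294), (296, 303), (328, 336)]
100 [(232, 239), (264, 271), (277, 294), (295, 302), (327, 334)]
130 [(232, 239), (264, 271), (277, 301), (326, 333), (461, 468)]
160 [(233, 239), (264, 271), (277, 301), (325, 331)]
200 [(235, 239), (264, 269), (278, 299), (322, 329)]
```

The numeric look shows the hoops at columns 234/267/299/332 and the plate at 285: it is 1.5 mm off the middle bay's centre (283). Correcting that and lowering.

```bash
python3 -m jog '[[[0,0,0,0,-1.5,5,0],[0,0,0,0,-1.5,18,0],[0,0,0,0,-1.5,32,0],[0,0,0,0,-1.5,46,0],[0,0,0,0,-1.5,58,0],[0,0,0,0,-1.5,68,0],[0,0,0,0,-1.5,76,0],[0,0,0,0,-1.5,82,0],[0,0,0,0,-1.5,82,0],[0,0,0,0,-1.5,82,0]]]' | egrep 'tcp|force|opening'
python3 -m jog '[[[0,0,0,0,0,2,0],[0,0,0,0,0,3,0],[0,0,0,0,0,3,0]]]'| egrep 'tcp|force'
```

```text
tcp_pos: [0.571, 0.0167, 0.1153]
force: [-0.8, -0.7, -3.3]
opening: 0.0059
gripper_force: 55.0
tcp_pos: [0.5711, 0.0167, 0.1125]
force: [-0.7, 0.3, -3.4]
gripper_force: 55.0
```

```bash
python3 -m jog '[[[0,0,0,0,0,2,0],[0,0,0,0,0,3,0],[0,0,0,0,0,3,0]]]'| egrep 'tcp|force'
```

```text
tcp_pos: [0.5708, 0.0167, 0.1091]
force: [-1.3, -0.0, -3.4]
gripper_force: 55.0
```

```bash
python3 -m jog '[[[0,0,0,0,0,1,0],[0,0,0,0,0,2,0],[0,0,0,0,0,2,0]]]'| egrep 'tcp|force'
python3 -m jog '[[[0,0,0,0,0,1,0],[0,0,0,0,0,1,0]]]'| egrep 'tcp|force'
```

```text
tcp_pos: [0.5709, 0.0168, 0.1071]
force: [-0.1, -0.2, -3.2]
gripper_force: 55.0
tcp_pos: [0.5708, 0.0168, 0.1067]
force: [-1.9, 0.1, 4.0]
gripper_force: 55.0
```

Floor contact is at the expected height (0.1067). Releasing and backing off upward.

```bash
python3 -m jog '[[[0,0,0,0,0,0,0.3],[0,0,0,0,0,0,0.3],[0,0,0,0,0,0,0.3],[0,0,0,0,0,0,0.3],[0,0,0,0,0,0,0.5],[0,0,0,0,0,0,0.5],[0,0,0,0,0,0,0.5]]]'
python3 -m jog '[[[0,0,0,0,0,-8,0.5],[0,0,0,0,0,-20,0.5],[0,0,0,0,0,-40,0.5],[0,0,0,0,0,-65,0.5],[0,0,0,0,0,-95,0.5],[0,0,0,0,0,-120,0.5],[0,0,0,0,0,-130,0.5],[0,0,0,0,0,-130,0.5],[0,0,0,0,0,-130,0.5],[0,0,0,0,0,-130,0.5]]]'
python3 - <<'E'
from h import *
s=observe();im=vision.capture("wrist");cv2.imwrite("pics/w6.png",im[:,:,::-1]);k=cam("wrist",s);T=stand(-7,(.616,.011))
print("plate top exp",[proj(k,(T@[x,0,.142,1])[:3]) for x in(-.06,.06)],"hoop far top exp",[proj(k,(T@[.058,y,.074,1])[:3]) for y in(-.012,.012)])
for row in(30,60,80,100,130,160,200,240):
    g=im[row].astype(int);sat=g.max(1)-g.min(1);b=(g.min(1)>120)&(sat<30)
    e=np.flatnonzero(np.diff(np.r_[0,b.astype(int),0]));print(row,[(int(i),int(j)) for i,j in zip(e[::2],e[1::2]) if j-i>2])
P={}
for n in("scene","side"):
    im=vision.capture(n);cv2.imwrite(f"pics/{n}4.png",im[:,:,::-1]);k=cam(n);p=proj(k,[.616,.013,.077]);x,y=np.round(p).astype(int);print(n,"disc exp",p)
    w=im[y-15:y+15,x-15:x+15].min(2);q,l,st,ce=cv2.connectedComponentsWithStats((w<90).astype(np.uint8))
    for i in range(1,q):
        if st[i,4]>10: print("blob",st[i],ce[i]+[x-15,y-15])
E
```

```text
clock: 14.53
tcp_pos: [0.571, 0.0167, 0.1063]
tool_rot: [3.141, 0.0, -0.122]
force: [-0.5, -0.3, 0.0]
opening: 0.0433
gripper_force: 0.0
clock: 15.37
tcp_pos: [0.5702, 0.0168, 0.2351]
tool_rot: [3.141, 0.002, -0.121]
force: [-0.3, -0.9, -0.5]
opening: 0.0465
gripper_force: 0.0
plate top exp [array([284.033 , 229.2784]), array([284.2915,  54.1223])] hoop far top exp [array([298.7523,  67.7064]), array([269.7694,  67.6476])]
30 []
60 [(281, 289)]
80 [(240, 247), (269, 275), (281, 289), (298, 304), (326, 333)]
100 [(241, 247), (269, 275), (281, 289), (297, 303), (326, 331)]
130 [(241, 247), (269, 275), (281, 289), (296, 302), (324, 330), (448, 452)]
160 [(242, 247), (269, 275), (281, 289), (295, 301), (323, 328)]
200 [(280, 290)]
240 []
scene disc exp [258.2052 214.64  ]
blob [18  0 12 15 57] [267.7193 204.6842]
blob [23  9  7 21 74] [268.9459 220.3514]
blob [14 11  3  9 16] [257.9375 215.    ]
blob [ 0 17  8 13 70] [246.1    224.6286]
blob [ 8 16  7 14 42] [253.7619 223.4524]
side disc exp [260.6662 214.8308]
blob [11 10  7  8 31] [260.2903 213.3226]
blob [ 0 26  6  4 16] [247.8125 227.9375]
```

The plate's top edge (cols 281–289) sits between the middle hoops (272 and 300). The disc is within 2 px of where it should be in both fixed views, and the gripper is clear.

```bash
python3 -c "
from workcell import robot
print(robot.close_job())"
```

```text
the job is handed in; nothing more can be done
None
```

The plate was slid until it overhung the board's near end, gripped by its faces and left upright on the floor of the rack's middle bay; I handed the job in at about 15.5 s, but the hand-in returned no verdict, so my own camera checks are the only confirmation.

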